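# Stand the slumped logbooks back up off the heaters

### The arm

A 6-joint arm with a two-finger parallel gripper is mounted at the origin on the work surface. World frame = base frame: x ahead of the robot, y to its left, z up, the work surface at z = 0. Lengths are in m, angles in rad, forces in N, time in s.
With the tool pointing down it reaches from about 0.35 to 0.8 m from the base axis. Payload 7.3 kg.
Tool frame: the origin (TCP) lies between the finger pads; the fingertips stand 8 mm ahead of it and the grasp point (between the pads) lies 11 mm behind it; z points along the fingers, y is the line along which they close (so a half turn about z gives the same grasp; the last joint's range is limited). The gripper opens to 85 mm and grips with 20 to 120 N. Pads are 22 mm wide; open, the fingers measure 114 mm over their backs; the gripper's body (76 mm by 85 mm) begins 54 mm behind the grasp point. The pads swing forward as they close: fully open they stand 13 mm farther back than shut.
Start: joints at [-1.421, 0.342, 1.524, -0, 1.275, -0.146], TCP at [0.153, -0.502, 0.239] pointing down, gripper open.
Joint ranges: [-2.53, 2.53], [-0.77, 2.02], [0.04, 2.7], [-1, 4.14], [0.28, 2.66], [-3.11, 3.11]. Speed limits (rad/s): [2.57, 2.57, 3.14, 3.14, 3.14, 3.14].

### API

Orientations are given as [roll, pitch, yaw] about the fixed x, y, z axes, in that order (R = Rz(yaw) Ry(pitch) Rx(roll)).
In Python, from plant import bot gives the robot as it stands. The module is installed in compiled form; this text tells all that it offers.
- The arm moves only by the shell command python3 -m handwheel 'ROWS' [FORCE]. ROWS is JSON, a list of rows, each an object with "fingers": the closure in counts, from 0 (fully open) to 255 (shut); "translation": the shift along the tool's x, y, z in m, a list of three; "twist": the turn about the tool's z in rad. A call has 1 to 10 rows; each row shifts and turns the commanded pose from where the row before left it, along the tool's axes as they then stand; what a row does not reach is not made up. A row lasts 1/12 s, in which the tool goes at most 41.7 mm and 7.16 degrees, less where a joint would pass 70% of its speed; a pose out of reach is approached as far as the arm can. A call with a gripper value outside its range is refused whole. The fingers move at their own pace and stop on an object; FORCE is the grip in N (left out, the last holds). Time passes only in rows, so rows that do not move let the fingers close. It gives the time, the measured TCP pose, the force, the opening and the grip force at its end, in the units of the state.
- bot.sense(): the state, without advancing time (a new reading comes with each control period).
- bot.snapshot(name): name is "scene" or "top" or "wrist"; returns a dict with "image" (384x512x3 uint8, blue, green, red), "vfov" (degrees; the focal length in pixels is half the picture's height over the tangent of half this angle, whatever the lens; pixels are square), "cx", "cy" (the principal point, pixels), "position" and "orientation" of the camera in the world; the wrist camera has in their place "hand_eye" (4x4, takes a point from camera to tool coordinates, whose origin is the TCP and whose axes are the flange's). Camera axes: x right, y up, looking along -z (the intrinsics and any distortion apply to the point x, -y, -z); pixel columns grow to the right and rows downward; lengths in m; the calibration is good to about 2 mm. A picture is of the moment at which its call begins: read the wrist's pose just before it. There is no depth.
- bot.sign_off(): hands the job in; it is judged then, once.
The state is a dict: "t": time; "qpos": joint angles; "joint_vel": joint speeds; "joint_efforts": joint torques, N m; "tcp_pos": TCP position; "orientation": TCP orientation; "ft_force": force on the tool from outside, world axes, zero at the start; "torque": the same for the moment, N m; "width": finger opening in m; "grip_force": force on a finger pad.
Only numpy, scipy, OpenCV 4.12 (cv2) and the standard library are available. Lean on these libraries where they do the work, as an engineer would, in place of code of your own. Each camera call takes 0.05 s, during which the arm holds its last target. There are 200 camera calls.

### The job

The row of five logbooks has slumped at both ends: the left end book leans on the block heater, and two at the right lean on the hotplate. Push them back up with your fingertips so that all five stand upright on their own where they were, lined up with the row and clear of both heaters. Do not pick any of them up, knock any flat or shove them along the bench, and leave the other things where they are.

Things in the scene. Friction and masses are not known exactly. Their poses are not given: they have to be found in the camera images.
- left_end: Blue A5 ring binder 215 mm tall (z), 175 deep (x, spine to page edges, away from the robot), 52 thick (y, to the left); 0.4 to 0.75 kg; origin at the centre of its underside. Left end of the row: leans 25 degrees to the left, standing on its lower left edge, left cover on the block heater's edge, its top overhanging the heater. Pushed back at the top it turns about that lower edge; within 10 degrees of upright it settles by itself.
- mid_left: Blue A5 ring binder 215 mm tall (z), 175 deep (x, spine to page edges, away from the robot), 45 thick (y, to the left); 0.4 to 0.75 kg; origin at the centre of its underside. Stands upright in the middle of the row.
- mid_right: Blue A5 ring binder 215 mm tall (z), 175 deep (x, spine to page edges, away from the robot), 45 thick (y, to the left); 0.4 to 0.75 kg; origin at the centre of its underside. Stands upright beside mid_left, on its right.
- right_inner: Blue A5 ring binder 215 mm tall (z), 175 deep (x, spine to page edges, away from the robot), 40 thick (y, to the left); 0.4 to 0.75 kg; origin at the centre of its underside. Leans 26 degrees to the right, flat against the left cover of right_end, which carries it.
- right_end: Blue A5 ring binder 215 mm tall (z), 175 deep (x, spine to page edges, away from the robot), 40 thick (y, to the left); 0.4 to 0.75 kg; origin at the centre of its underside. Right end of the row: leans 26 degrees to the right, standing on its lower right edge, right cover on the hotplate's edge, its top overhanging the plate. Pushed up at the top from the right it takes right_inner up with it.
- block_heater: white dry block heater with an aluminium well block on top, fixed, 240 mm deep (x), 190 mm wide (y), its housing 92 mm high, the block and its tubes up to 120 mm; origin at the centre of its underside, front to -x.
- hotplate: white hotplate stirrer, fixed, 260 mm deep (x), 160 mm wide (y), its square ceramic plate at a height of 105 mm, control panel with two knobs to -x; origin under it, 45 mm nearer the front than the centre of the plate.
- bottle: glass solvent bottle with blue cap, 68 mm in diameter, 145 mm tall, loose, in front of the row; origin at the centre of its underside.
- beaker: glass beaker, 68 mm in diameter, 90 mm tall, loose, behind the row; origin at the centre of its underside.
- petri_stack: stack of Petri dishes, 93 mm in diameter, 72 mm tall, loose, in front of the row; origin at the centre of its underside.
- timer: flat white lab timer, 62 x 66 x 16 mm, loose, in front of the row; origin at the centre of its underside.
- vial_a: amber vial, 12 mm in diameter, 33 mm tall, loose, in front of the row; origin at the centre of its underside.
- vial_b: amber vial like vial_a, nearer the robot.
- tip_box: closed pipette-tip box, 122 x 82 mm, 87 mm tall, loose, behind the row; origin at the centre of its underside.
There are look-alikes about, which are no part of the job. Leave any brown look-alike of the left_end alone.

How it is judged:
At the end, for the whole second after the job is handed in: All five logbooks at rest within 0.06 rad of upright, each underside centre within 35 mm of its start, each turned under 0.25 rad from mid_left; none touches the hotplate or block heater; every other loose thing within 20 mm of its start (angle between each of left_end, mid_left, mid_right, right_inner, right_end's own z axis and vertical below 0.06 rad and distance of each of left_end, mid_left, mid_right, right_inner, right_end from where it was at the start of the episode below 0.035 m and linear speed of each of left_end, mid_left, mid_right, right_inner, right_end below 0.02 m/s and contact force between each of left_end, mid_left, mid_right, right_inner, right_end and hotplate below 0.05 N and contact force between each of left_end, mid_left, mid_right, right_inner, right_end and block_heater below 0.05 N and angle between the x axis of each of left_end, mid_right, right_inner, right_end and the x axis of mid_left, either way round below 0.25 rad and distance of each of bottle, beaker, petri_stack, timer, vial_a, vial_b, tip_box from where it was at the start of the episode below 0.02 m).
It fails at once if a logbook is lifted off the bench or knocked flat (the centre of its underside rises more than 20 mm above the bench) (height (world z) of any of left_end, mid_left, mid_right, right_inner, right_end above 0.02 m).
It fails at once if a logbook is shoved along the bench (more than 50 mm from where it was) (distance of any of left_end, mid_left, mid_right, right_inner, right_end from where it was at the start of the episode above 0.05 m).
It fails at once if one of the other loose things is moved more than 20 mm (distance of any of bottle, beaker, petri_stack, timer, vial_a, vial_b, tip_box from where it was at the start of the episode above 0.02 m).
It also fails if it takes over 56 s, if anything falls off the work surface, if the arm or the gripper's body presses on something with over 40 N, if the wrist force passes 120 N, or if a joint passes its speed limit or range.

## Working session

There is one attempt and no reset: what is moved stays moved. The work goes in short steps, Python scripts to look and compute and a shell command to move; the robot and the scene stay as the last step left them, time stands still between calls to the robot, and variables do not carry over. Pictures are saved under pics/ and viewed, at most 10 in all, crops included, and the job is handed in when it is done.

```bash
mkdir -p pics; python3 - <<'E'
from plant import bot
import cv2, pickle
s=bot.sense(); print(s)
d={}
for n in("scene","top"):
    r=bot.snapshot(n); d[n]=r; cv2.imwrite(f"pics/{n}0.png",cv2.resize(r["image"],None,fx=1.5,fy=1.5))
    print({k:v for k,v in r.items() if k!="image"})
pickle.dump(d,open("snap0.pkl","wb"))
E
```

```text
{'t': 0.0, 'qpos': array([-1.42097971e+00,  3.42725595e-01,  1.52499451e+00,  5.90034158e-06,
        1.27538807e+00, -1.46007204e-01]), 'joint_vel': array([ 8.62727326e-04, -5.34223798e-04,  8.38790422e-05,  2.26707972e-03,
       -5.03354217e-05, -3.07697055e-04]), 'joint_efforts': array([-8.66940682e-04, -4.33673501e+01, -2.46017486e+01, -1.22032352e-04,
        7.70610874e-03, -2.62931309e-06]), 'tcp_pos': array([ 0.15301503, -0.50181496,  0.23863231]), 'orientation': array([-3.14009407e+00, -2.26074216e-04,  2.95821932e-01]), 'ft_force': array([0.16877058, 0.978511  , 0.71550498]), 'torque': array([-0.02800845,  0.03166882,  0.00325598]), 'grip_force': 0.0, 'width': 0.08582826074379662}
{'vfov': 54.45448529466615, 'cx': 256.23426135264344, 'cy': 191.40954031650875, 'position': array([0.27797283, 0.14329619, 0.87565172]), 'orientation': array([ 0.3213797 ,  0.01045793, -2.11060316])}
{'vfov': 57.330883804744516, 'cx': 255.34643020725798, 'cy': 188.3706284434735, 'position': array([0.34776047, 0.02821417, 1.14844891]), 'orientation': array([ 0.16080643, -0.001903  , -1.55812365])}
```

View pics/scene0.png

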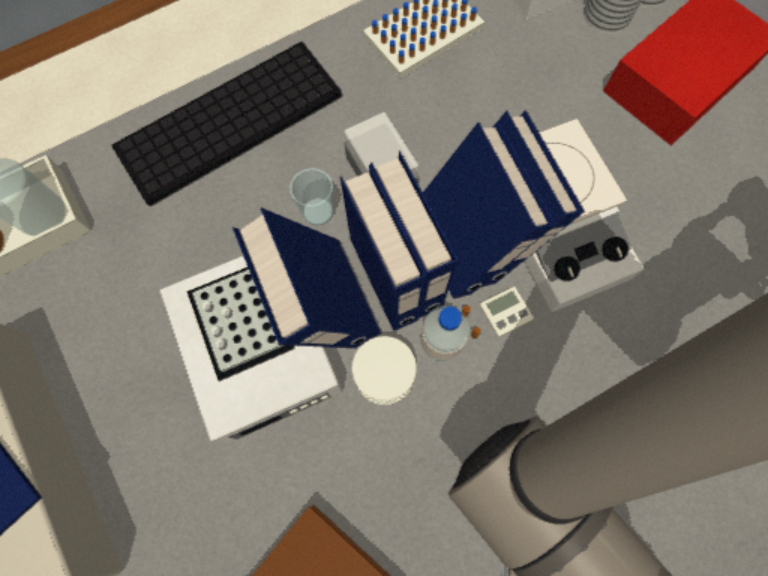

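View pics/top0.png

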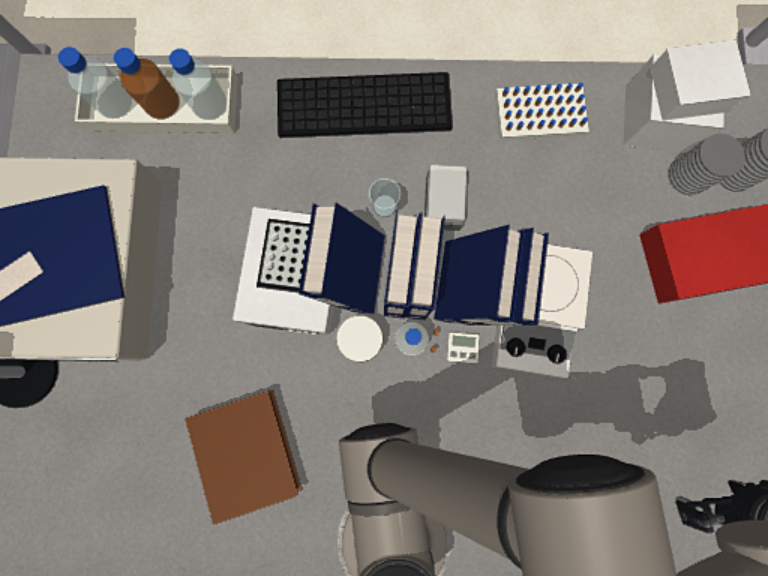

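Top view (pixels at 1.5×): the row runs from about (303–338, 205–298) for left_end's top, through the upright pair at (390–440, 215–315), to right_end's right top edge near (548,235)–(540,323). The heaters are at both ends. The bottle, petri stack, timer and vials are in front, the beaker and tip box behind. Next I cast rays at the known heights.

```bash
cat > h.py <<'E'
import numpy as np
from scipy.spatial.transform import Rotation as R
def ray(r,px,sc=1.5):
    H=r["image"].shape[0]; f=H/2/np.tan(np.radians(r["vfov"])/2)
    u,v=(np.array(px)+.5)/sc-.5
    d=R.from_euler("xyz",r["orientation"]).as_matrix()@np.array([(u-r["cx"])/f,-(v-r["cy"])/f,-1])
    return np.array(r["position"]),d/np.linalg.norm(d)
def plane(r,px,z,sc=1.5):
    o,d=ray(r,px,sc); return o+d*(z-o[2])/d[2]
def two(ra,pa,rb,pb):
    o1,d1=ray(ra,pa);o2,d2=ray(rb,pb)
    t=np.linalg.lstsq(np.c_[d1,-d2],o2-o1,rcond=None)[0]
    a=o1+t[0]*d1;b=o2+t[1]*d2; return (a+b)/2,np.linalg.norm(a-b)
E
python3 - <<'E'
import pickle,numpy as np
from h import *
np.set_printoptions(precision=3,suppress=True)
d=pickle.load(open("snap0.pkl","rb"));T=d["top"];S=d["scene"]
for n,p,z in [("LE Ltop far",(316,205),.195),("LE Ltop near",(303,293),.195),("LE Rtop far",(336,205),.217),("LE Rtop near",(321,298),.217),
 ("ML L far",(396,213),.215),("ML L near",(386,307),.215),("MR R far",(444,216),.215),("MR R near",(432,310),.215),
 ("RE R far",(548,235),.193),("RE R near",(540,323),.193),("RE L far",(526,229),.211),("RE L near",(517,318),.211),
 ("RI L far",(509,227),.228),("heater FL",(234,322),.092),("heater FR",(328,332),.092),("heater BL",(252,207),.092),("plate NR",(584,327),.105),("plate FR",(592,250),.105),("plate center",(560,283),.105)]:
    print(n,plane(T,p,z))
for n,pt,ps in [("LE Ltop far",(316,205),(235,230)),("LE Ltop near",(303,293),(285,340)),("LE Rtop far",(336,205),(264,211)),("RE R far",(548,235),(581,212)),("RE L far",(526,229),(508,114)),
   ("RE Rfar b",(548,235),(524,112)),("redbox NL",(659,302),(670,142)),("redbox top",(641,234),(607,92))]:
    print(n,*two(T,pt,S,ps))
E
```

```text
LE Ltop far [0.649 0.157 0.195]
LE Ltop near [0.482 0.175 0.195]
LE Rtop far [0.642 0.117 0.217]
LE Rtop near [0.47  0.139 0.217]
ML L far [0.629 0.007 0.215]
ML L near [0.456 0.023 0.215]
MR R far [ 0.625 -0.081  0.215]
MR R near [ 0.451 -0.059  0.215]
RE R far [ 0.597 -0.278  0.193]
RE R near [ 0.433 -0.257  0.193]
RE L far [ 0.603 -0.232  0.211]
RE L near [ 0.439 -0.211  0.211]
RI L far [ 0.602 -0.197  0.228]
heater FL [0.436 0.327 0.092]
heater FR [0.418 0.138 0.092]
heater BL [0.675 0.303 0.092]
plate NR [ 0.433 -0.37   0.105]
plate FR [ 0.59  -0.394  0.105]
plate center [ 0.521 -0.326  0.105]
LE Ltop far [0.654 0.16  0.181] 0.004462088730044126
LE Ltop near [0.482 0.175 0.192] 0.0005704543651019669
LE Rtop far [0.644 0.117 0.212] 0.0006225519916766935
RE R far [ 0.503 -0.245  0.24 ] 0.16066882457549544
RE L far [ 0.595 -0.229  0.23 ] 0.007804321273462628
RE Rfar b [ 0.6   -0.278  0.19 ] 0.0048467873874200795
redbox NL [ 0.5   -0.574  0.007] 0.004199706263152204
redbox top [ 0.653 -0.554 -0.008] 0.004674630038237551
```

```bash
python3 - <<'E'
import pickle,cv2,numpy as np
d=pickle.load(open("snap0.pkl","rb"))
a=d["top"]["image"][125:250,150:405]
cv2.imwrite("pics/crop0.png",cv2.resize(a,None,fx=3,fy=3,interpolation=cv2.INTER_CUBIC))
E
```

```text
(no output)
```

View pics/crop0.png

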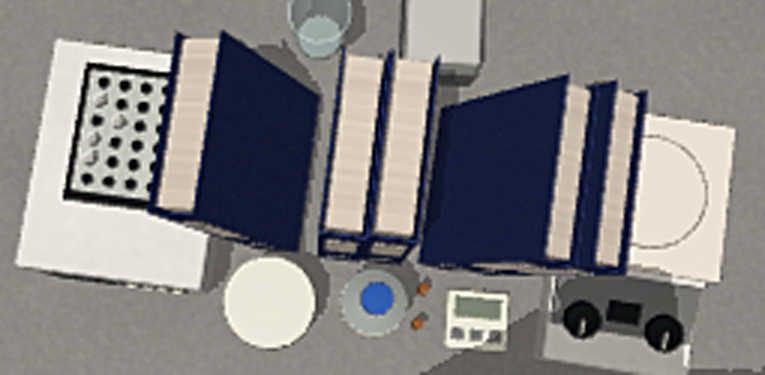

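The rays agree across the two views: the top edges come out at heights of 0.19–0.21 m and about 0.17 m long. The row yaw is about -0.12. right_end's right top edge has its middle at (0.515,-0.267), and left_end's left top edge at (0.566,0.166). I start with the right side: shut the fingers, align the yaw and rise a little.

```bash
python3 -m handwheel '[{"fingers":255,"translation":[0,0,-0.01],"twist":0.104},{"fingers":255,"translation":[0,0,-0.01],"twist":0.104},{"fingers":255,"translation":[0,0,-0.01],"twist":0.104},{"fingers":255,"translation":[0,0,-0.01],"twist":0.104}]' 30
```

```text
t: 0.43
tcp_pos: [0.153, -0.502, 0.2793]
orientation: [-3.141, 0.0, -0.125]
ft_force: [0.1, -0.6, -0.6]
width: 0.0387
grip_force: 0.0
```

```bash
python3 -m handwheel '[{"fingers":255,"translation":[0.033,-0.022,0],"twist":0},{"fingers":255,"translation":[0.033,-0.022,0],"twist":0},{"fingers":255,"translation":[0.033,-0.022,0],"twist":0},{"fingers":255,"translation":[0.033,-0.022,0],"twist":0},{"fingers":255,"translation":[0.033,-0.022,0],"twist":0},{"fingers":255,"translation":[0.033,-0.022,0],"twist":0},{"fingers":255,"translation":[0.033,-0.022,0],"twist":0},{"fingers":255,"translation":[0.033,-0.022,0],"twist":0},{"fingers":255,"translation":[0.033,-0.022,0],"twist":0},{"fingers":255,"translation":[0.033,-0.022,0],"twist":0}]'; python3 -c "
from plant import bot
s=bot.sense();print(s['tcp_pos'],s['width'],s['qpos'])"
```

```text
t: 1.27
tcp_pos: [0.5085, -0.322, 0.2789]
orientation: [-3.141, 0.001, -0.12]
ft_force: [0.2, -2.1, 0.5]
width: 0.0
grip_force: 0.0
[ 0.50852373 -0.3219631   0.27889532] 3.0494463040431227e-06 [-6.91633265e-01  4.62625949e-01  1.22786474e+00 -1.42791251e-04
  1.45186756e+00  9.99269564e-01]
```

```bash
python3 -m handwheel '[{"fingers":255,"translation":[0,0,0.0265],"twist":0},{"fingers":255,"translation":[0,0,0.0265],"twist":0},{"fingers":255,"translation":[0,0,0.0265],"twist":0},{"fingers":255,"translation":[0,0,0.0265],"twist":0},{"fingers":255,"translation":[0,-0.007,0],"twist":0},{"fingers":255,"translation":[0,-0.007,0],"twist":0},{"fingers":255,"translation":[0,-0.007,0],"twist":0}]'; python3 - <<'E'
from plant import bot
import cv2
for n in("scene",):
    r=bot.snapshot(n); cv2.imwrite(f"pics/{n}1.png",cv2.resize(r["image"][50:260,190:450],None,fx=2.5,fy=2.5))
E
```

```text
t: 1.85
tcp_pos: [0.5102, -0.3022, 0.1747]
orientation: [3.141, -0.001, -0.12]
ft_force: [0.9, -0.1, 1.0]
width: 0.0001
grip_force: 0.0
```

View pics/scene1.png

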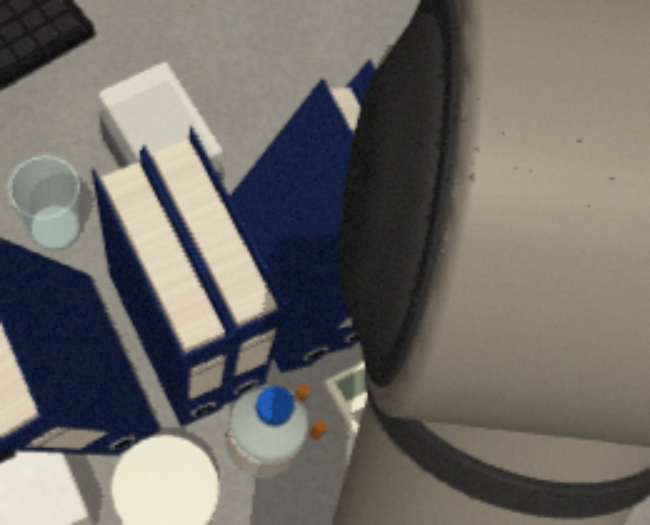

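The arm covers the contact here; the middle books, bottle and vials are undisturbed. I push on by feel.

```bash
python3 -m handwheel '[{"fingers":255,"translation":[0,-0.006,0],"twist":0},{"fingers":255,"translation":[0,-0.006,0],"twist":0},{"fingers":255,"translation":[0,-0.006,0],"twist":0},{"fingers":255,"translation":[0,-0.006,0],"twist":0},{"fingers":255,"translation":[0,-0.006,0],"twist":0}]';python3 -m handwheel '[{"fingers":255,"translation":[0,-0.006,0],"twist":0},{"fingers":255,"translation":[0,-0.006,0],"twist":0},{"fingers":255,"translation":[0,-0.006,0],"twist":0},{"fingers":255,"translation":[0,-0.006,0],"twist":0},{"fingers":255,"translation":[0,-0.006,0],"twist":0}]'
```

```text
t: 2.32
tcp_pos: [0.5135, -0.2728, 0.1741]
orientation: [3.14, -0.001, -0.12]
ft_force: [-0.7, -2.5, 1.8]
width: -0.0002
grip_force: 1.3
t: 2.73
tcp_pos: [0.5177, -0.2444, 0.1763]
orientation: [3.137, -0.004, -0.12]
ft_force: [-7.5, -7.3, 25.2]
width: -0.0005
grip_force: 13.4
```

```bash
python3 - <<'E'
from plant import bot
import cv2
r=bot.snapshot("top"); cv2.imwrite("pics/top2.png",cv2.resize(r["image"][125:250,150:405],None,fx=3,fy=3,interpolation=cv2.INTER_CUBIC))
E
```

```text
(no output)
```

View pics/top2.png

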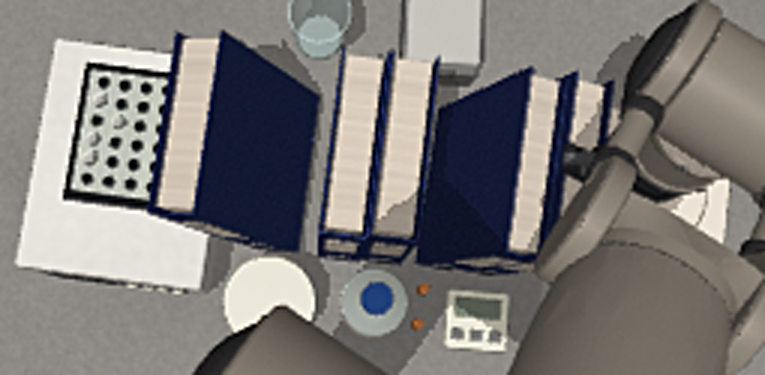

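The books are coming up (tops now at about (530–610, 75–250)), but the 25 N upward force says the gripper's knuckle is resting on the book's top. I raise the tool 20 mm, in small steps.

```bash
python3 -m handwheel '[{"fingers":255,"translation":[0,0.002,-0.004],"twist":0},{"fingers":255,"translation":[0,0.001,-0.004],"twist":0}]';python3 -m handwheel '[{"fingers":255,"translation":[0,0,-0.004],"twist":0},{"fingers":255,"translation":[0,0,-0.004],"twist":0},{"fingers":255,"translation":[0,0,0],"twist":0}]'
```

```text
t: 2.95
tcp_pos: [0.5163, -0.2454, 0.1815]
orientation: [-3.141, 0.0, -0.12]
ft_force: [0.2, -1.3, -0.0]
width: 0.0001
grip_force: 0.2
t: 3.2
tcp_pos: [0.5166, -0.2459, 0.1898]
orientation: [3.141, -0.0, -0.12]
ft_force: [-0.3, -0.9, -0.2]
width: 0.0002
grip_force: 0.5
```

```bash
python3 -m handwheel '[{"fingers":255,"translation":[0,-0.005,0],"twist":0},{"fingers":255,"translation":[0,-0.005,0],"twist":0},{"fingers":255,"translation":[0,-0.005,0],"twist":0},{"fingers":255,"translation":[0,-0.005,0],"twist":0}]';python3 -m handwheel '[{"fingers":255,"translation":[0,-0.005,0],"twist":0},{"fingers":255,"translation":[0,-0.005,0],"twist":0},{"fingers":255,"translation":[0,-0.005,0],"twist":0}]'
```

```text
t: 3.53
tcp_pos: [0.5188, -0.2251, 0.189]
orientation: [-3.141, 0.001, -0.12]
ft_force: [0.1, 1.1, -0.1]
width: 0.0002
grip_force: 0.1
t: 3.78
tcp_pos: [0.5207, -0.2104, 0.1892]
orientation: [-3.141, 0.0, -0.12]
ft_force: [-0.7, -0.5, -0.4]
width: -0.0003
grip_force: 0.0
```

```bash
python3 -m handwheel '[{"fingers":255,"translation":[0,-0.003,0],"twist":0},{"fingers":255,"translation":[0,-0.003,0],"twist":0},{"fingers":255,"translation":[0,-0.003,0],"twist":0},{"fingers":255,"translation":[0,-0.003,0],"twist":0},{"fingers":255,"translation":[0,0,0],"twist":0}]'; python3 - <<'E'
from plant import bot
import cv2
r=bot.snapshot("top"); cv2.imwrite("pics/top3.png",cv2.resize(r["image"][125:250,150:405],None,fx=3,fy=3,interpolation=cv2.INTER_CUBIC))
E
```

```text
t: 4.2
tcp_pos: [0.5221, -0.1989, 0.1893]
orientation: [3.142, -0.0, -0.12]
ft_force: [-0.9, 0.2, 0.5]
width: -0.0001
grip_force: 0.0
```

View pics/top3.png

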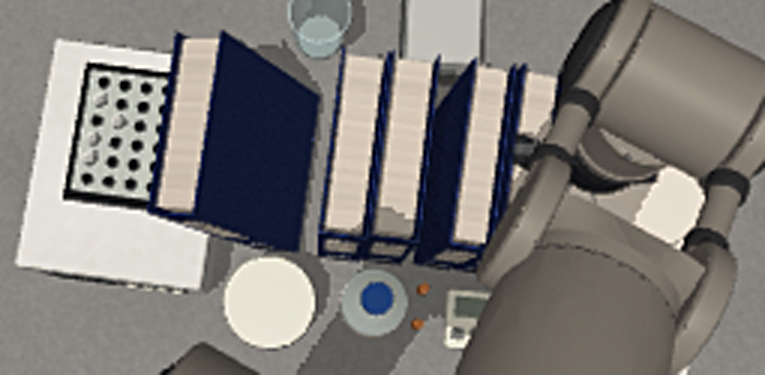

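```bash
python3 - <<'E'
import pickle
from h import *
np.set_printoptions(precision=3,suppress=True)
T=pickle.load(open("snap0.pkl","rb"))["top"]
for n,p,z in [("RI Ltop far",(476,62),.215),("RI Rtop far",(512,66),.215),("RE Ltop far",(524,67),.215),("RE Rtop far",(557,74),.215),("RI L bottom near",(416,262),0.0),("RI L bottom far",(440,110),0.0),("MR R bottom near",(408,258),0.)]:
    print(n,plane(T,(p[0]/3+150,p[1]/3+125),z,1))
E
```

```text
RI Ltop far [ 0.62  -0.117  0.215]
RI Rtop far [ 0.617 -0.15   0.215]
RE Ltop far [ 0.616 -0.161  0.215]
RE Rtop far [ 0.61  -0.191  0.215]
RI L bottom near [ 0.456 -0.082  0.   ]
RI L bottom far [ 0.627 -0.109  0.   ]
MR R bottom near [ 0.46  -0.073  0.   ]
```

right_end's and right_inner's top edges are within about 2° of their base lines, and the force is zero, so both stand free. I back off, rise and cross to the left end.

```bash
python3 -m handwheel '[{"fingers":255,"translation":[0,0.005,0],"twist":0},{"fingers":255,"translation":[0,0.005,0],"twist":0},{"fingers":255,"translation":[0,0,-0.03],"twist":0},{"fingers":255,"translation":[0,0,-0.03],"twist":0},{"fingers":255,"translation":[0,0,-0.035],"twist":0}]';python3 -m handwheel '[{"fingers":255,"translation":[0,-0.036,0],"twist":0},{"fingers":255,"translation":[0,-0.036,0],"twist":0},{"fingers":255,"translation":[0,-0.036,0],"twist":0},{"fingers":255,"translation":[0,-0.036,0],"twist":0},{"fingers":255,"translation":[0,-0.036,0],"twist":0},{"fingers":255,"translation":[0,-0.036,0],"twist":0}]';python3 -m handwheel '[{"fingers":255,"translation":[0,-0.036,0],"twist":0},{"fingers":255,"translation":[0,-0.036,0],"twist":0},{"fingers":255,"translation":[0,-0.036,0],"twist":0},{"fingers":255,"translation":[0,-0.036,0],"twist":0},{"fingers":255,"translation":[0,-0.036,0],"twist":0},{"fingers":255,"translation":[0,-0.036,0],"twist":0}]'; python3 - <<'E'
from plant import bot
import cv2,pickle
r=bot.snapshot("top"); pickle.dump(r,open("top4.pkl","wb"));cv2.imwrite("pics/top4.png",cv2.resize(r["image"][125:250,150:405],None,fx=3,fy=3,interpolation=cv2.INTER_CUBIC))
E
```

```text
t: 4.67
tcp_pos: [0.5201, -0.2097, 0.2842]
orientation: [-3.141, 0.003, -0.121]
ft_force: [0.3, -1.3, 0.7]
width: 0.0002
grip_force: 0.0
t: 5.17
tcp_pos: [0.5468, 0.0061, 0.2844]
orientation: [3.141, -0.0, -0.121]
ft_force: [0.7, 0.5, 1.2]
width: 0.0001
grip_force: 0.0
t: 5.67
tcp_pos: [0.573, 0.2208, 0.2843]
orientation: [3.141, -0.0, -0.121]
ft_force: [0.1, 0.1, 0.9]
width: -0.0005
grip_force: 0.0
```

View pics/top4.png

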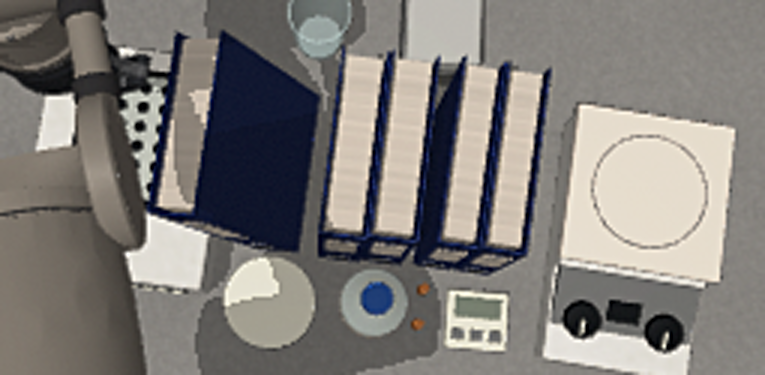

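The right side is done: both right books stand upright, clear of the hotplate (gap at crop x ≈ 548–575), and the loose things are unmoved. Now left_end, with the tip 18 mm below its top edge.

```bash
python3 -m handwheel '[{"fingers":255,"translation":[0,0,0.024],"twist":0},{"fingers":255,"translation":[0,0,0.024],"twist":0},{"fingers":255,"translation":[0,0,0.024],"twist":0},{"fingers":255,"translation":[0,0,0.025],"twist":0},{"fingers":255,"translation":[0,0.007,0],"twist":0},{"fingers":255,"translation":[0,0.007,0],"twist":0},{"fingers":255,"translation":[0,0.007,0],"twist":0},{"fingers":255,"translation":[0,0.007,0],"twist":0}]';python3 -m handwheel '[{"fingers":255,"translation":[0,0.005,0],"twist":0},{"fingers":255,"translation":[0,0.005,0],"twist":0},{"fingers":255,"translation":[0,0.005,0],"twist":0},{"fingers":255,"translation":[0,0.005,0],"twist":0}]'
```

```text
t: 6.38
tcp_pos: [0.5704, 0.1908, 0.1894]
orientation: [-3.141, -0.003, -0.121]
ft_force: [0.1, -0.5, 0.5]
width: -0.0002
grip_force: 0.0
t: 6.72
tcp_pos: [0.567, 0.1716, 0.1879]
orientation: [-3.141, -0.001, -0.12]
ft_force: [0.6, -0.6, 1.1]
width: 0.0002
grip_force: 0.3
```

```bash
python3 -m handwheel '[{"fingers":255,"translation":[0,0.005,0],"twist":0},{"fingers":255,"translation":[0,0.005,0],"twist":0},{"fingers":255,"translation":[0,0.005,0],"twist":0},{"fingers":255,"translation":[0,0.005,0],"twist":0}]';python3 -m handwheel '[{"fingers":255,"translation":[0,0.005,0],"twist":0},{"fingers":255,"translation":[0,0.005,0],"twist":0},{"fingers":255,"translation":[0,0.005,0],"twist":0}]'; python3 - <<'E'
from plant import bot
import cv2,pickle
r=bot.snapshot("top");cv2.imwrite("pics/top5.png",cv2.resize(r["image"][125:250,150:405],None,fx=3,fy=3,interpolation=cv2.INTER_CUBIC))
E
```

```text
t: 7.05
tcp_pos: [0.5643, 0.1517, 0.1871]
orientation: [3.141, 0.0, -0.12]
ft_force: [1.1, 0.6, 0.2]
width: 0.0001
grip_force: 0.0
t: 7.3
tcp_pos: [0.5626, 0.1368, 0.1872]
orientation: [3.141, 0.0, -0.12]
ft_force: [-0.2, -0.4, 0.0]
width: 0.0
grip_force: 0.0
```

View pics/top5.png

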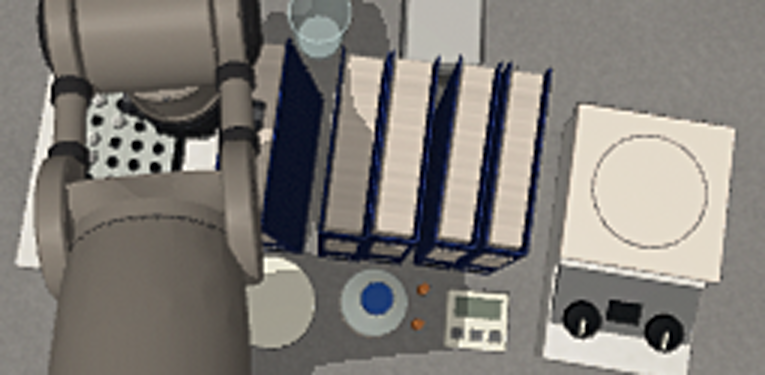

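left_end is coming up; its right top edge is now at crop x ≈ 290→268. I continue, slower.

```bash
python3 -m handwheel '[{"fingers":255,"translation":[0,0.004,0],"twist":0},{"fingers":255,"translation":[0,0.004,0],"twist":0},{"fingers":255,"translation":[0,0.004,0],"twist":0},{"fingers":255,"translation":[0,0.004,0],"twist":0}]';python3 -m handwheel '[{"fingers":255,"translation":[0,0.003,0],"twist":0},{"fingers":255,"translation":[0,0.003,0],"twist":0},{"fingers":255,"translation":[0,0.003,0],"twist":0},{"fingers":255,"translation":[0,0.003,0],"twist":0},{"fingers":255,"translation":[0,0.003,0],"twist":0},{"fingers":255,"translation":[0,0,0],"twist":0}]'; python3 - <<'E'
from plant import bot
import cv2,pickle
r=bot.snapshot("top");cv2.imwrite("pics/top6.png",cv2.resize(r["image"][125:250,150:405],None,fx=3,fy=3,interpolation=cv2.INTER_CUBIC))
E
```

```text
t: 7.68
tcp_pos: [0.5607, 0.1211, 0.1873]
orientation: [3.141, -0.0, -0.12]
ft_force: [0.3, -0.2, -0.3]
width: -0.0
grip_force: 0.0
t: 8.18
tcp_pos: [0.5589, 0.106, 0.1873]
orientation: [3.141, 0.0, -0.121]
ft_force: [0.2, -1.0, 1.1]
width: 0.0001
grip_force: 0.0
```

View pics/top6.png

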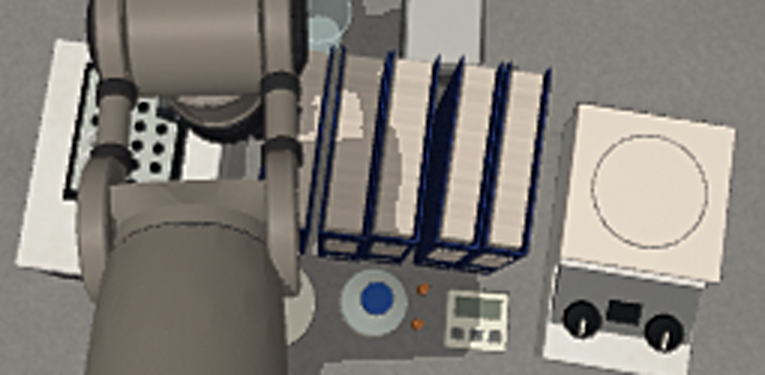

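left_end seems to have settled (right top edge beside mid_left at crop (337,46), force about zero). I back off, rise, retract toward the robot and check.

```bash
python3 -m handwheel '[{"fingers":255,"translation":[0,-0.005,0],"twist":0},{"fingers":255,"translation":[0,-0.01,0],"twist":0},{"fingers":255,"translation":[0,0,-0.03],"twist":0},{"fingers":255,"translation":[0,0,-0.035],"twist":0},{"fingers":255,"translation":[0,0,-0.035],"twist":0}]';python3 -m handwheel '[{"fingers":255,"translation":[-0.03,0.01,-0.005],"twist":0},{"fingers":255,"translation":[-0.03,0.01,-0.005],"twist":0},{"fingers":255,"translation":[-0.03,0.01,-0.005],"twist":0},{"fingers":255,"translation":[-0.03,0.01,-0.005],"twist":0},{"fingers":255,"translation":[-0.03,0.01,-0.005],"twist":0},{"fingers":255,"translation":[-0.03,0.01,-0.005],"twist":0},{"fingers":255,"translation":[-0.02,0.01,0],"twist":0},{"fingers":255,"translation":[0,0,0],"twist":0}]'; python3 - <<'E'
from plant import bot
import cv2,pickle,numpy as np
r=bot.snapshot("top");s=bot.snapshot("scene");pickle.dump((r,s),open("fin.pkl","wb"))
k=cv2.INTER_CUBIC
a=cv2.resize(r["image"][125:250,150:405],(612,300),interpolation=k)
b=cv2.resize(s["image"][60:260,100:430],(495,300),interpolation=k)
cv2.imwrite("pics/fin.png",np.vstack([a,np.pad(b,((0,0),(0,117),(0,0)))]))
E
```

```text
t: 8.65
tcp_pos: [0.5603, 0.1226, 0.2879]
orientation: [3.141, 0.002, -0.119]
ft_force: [1.6, -0.3, 0.6]
width: 0.0002
grip_force: 0.0
t: 9.32
tcp_pos: [0.3508, 0.0761, 0.3181]
orientation: [3.141, -0.001, -0.119]
ft_force: [1.1, -0.2, 0.5]
width: -0.0
grip_force: 0.0
```

View pics/fin.png

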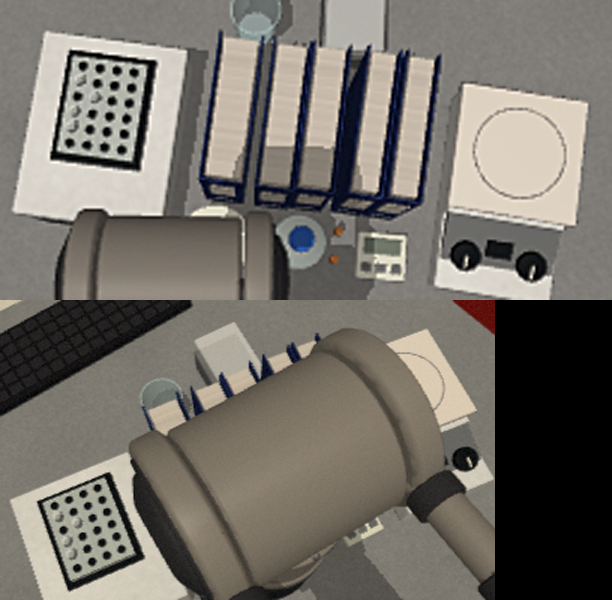

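All five books stand upright with clear gaps to both heaters, and the loose things in view are where they were. One quick position check before handing in.

```bash
python3 - <<'E'
import pickle
from h import *
np.set_printoptions(precision=3,suppress=True)
T=pickle.load(open("fin.pkl","rb"))[0]
for n,p in [("LE Lfar",(221,33)),("LE Rfar",(264,38)),("LE Lnear",(202,180)),("ML Lfar",(274,38)),("MR Rfar",(350,45)),("RI Lfar",(371,46)),("RE Rfar",(440,54)),("RE Rnear",(421,200))]:
    print(n,plane(T,(p[0]/2.4+150,p[1]/2.4+125),.215,1))
E
```

```text
LE Lfar [0.637 0.067 0.215]
LE Rfar [0.632 0.017 0.215]
LE Lnear [0.467 0.085 0.215]
ML Lfar [0.632 0.006 0.215]
MR Rfar [ 0.625 -0.081  0.215]
RI Lfar [ 0.624 -0.105  0.215]
RE Rfar [ 0.616 -0.184  0.215]
RE Rnear [ 0.448 -0.159  0.215]
```

```bash
python3 -c "
from plant import bot
print(bot.sign_off())"
```

```text
the job is handed in; nothing more can be done
None
```

The job is handed in: all five logbooks stand upright in line within a few millimetres of where they were, clear of both heaters; the loose things looked unmoved, though the arm partly hid the Petri stack in the last picture, and sign-off returned no verdict.

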